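Index the mirror turntable one hole

TASK

Turn the mirror's indexing turntable one hole round: push its locking button right in with a fingertip, keep it in while you swing the button and the table to the next hole towards the side where the post holder stands on the same board (not the objective's side), then let the button spring fully out so that the pin locks in that hole. Only press and push with the fingers: grip and lift nothing, do not touch the mirror standing on the table, and leave the post holder and the objective where they are.

Things in the scene. Friction and masses are not known exactly. Their poses are not given: they have to be found in the camera images.
- stage: fixed grey breadboard (220 x 350 x 10 mm) with the dark base of the indexing turntable and its bare-metal index ring (radius 58 to 86 mm, top 38 mm above the board), 12 through holes of 11 mm every 30 degrees on a 73 mm radius. Origin on the turning axis at the board's top, z up; at the start the button lies on its -x side; its axes do not turn with the table
- turntable (a joint): angle of the turntable in rad about the stage's upright axis, 0 at the start, positive anticlockwise seen from above, stops at +-1.22; one hole is 0.524 (30 degrees). Positive swings the button from the stage's -x side towards its -y side. Bearing friction about 0.08 N m. While the button is out the pin locks it (about 0.03 rad of play either way)
- plunger (a joint): how far the locking button is pressed in, m: 0 fully out, 0.012 fully in (stop). The pin is out of the hole beyond about 0.007. A spring pushes back with about 2.5 N at 0 and 5 N fully in. Let go within about 0.04 rad of a hole it draws itself in; elsewhere the pin rests under the ring and the button stays 0.007 in
- button_top (a point): centre of the top of the locking button, a round dark cap of 26 mm, 102 mm from the turning axis, between two upright guards; it swings round with the table. Fully out its top is 68 mm above the board, fully in 56 mm. A finger pressing on the cap carries the table along by friction; it may also push a guard from inside
- turntable_top (a point): centre of the turntable's flat round top (124 mm across), 50 mm above the board, on the turning axis; axes turn with the table. Its arm carries the button between two guards, 6 mm thick, 28 mm long radially, inner faces 24.5 mm either side of the button's centre along the swing, tops 74 mm above the board
- mirror_mount: black square mirror mount with a round mirror, 40 x 46 mm and 46 mm tall, standing loose, leaning by 0.04 rad on its lower knob, near the centre of the turntable; origin at the centre of its underside
- post_holder: black upright tube with a thumbscrew at its side, 32 x 43 mm and 52 mm tall, standing loose on the board about 146 mm to one side of the turning axis; origin at the centre of its underside
- objective: pale microscope objective, 31 mm round and 44 mm tall, standing loose on the board about 146 mm from the turning axis on the opposite side; origin at the centre of its underside
Not all that is in view belongs to the job. Leave any orange or yellow look-alike of the post_holder alone.

How it is judged:
On the way, in this order (a step that is already met when the one before it is completed fails the run):
1. button pressed in, pin free, table still at its first hole (value of joint plunger above 0.0075 m and value of joint turntable between -0.15 and 0.15 rad), for 0.1 s.
2. pin out, table more than half way to the post holder's side (value of joint plunger above 0.004 m and ((y of post_holder in the frame of stage above 0 m and value of joint turntable below -0.3 rad) or (y of post_holder in the frame of stage below 0 m and value of joint turntable above 0.3 rad))), for 0.05 s.
At the end, for the whole second after the job is handed in: Button out to within 2 mm; table at rest one hole (0.45 to 0.60 rad) round on the post holder's side; mirror upright (0.15 rad), within 15 mm of the table's centre and turned with it (within 0.25 rad); post holder and objective within 15 mm of their start (value of joint plunger below 0.002 m and ((y of post_holder in the frame of stage above 0 m and value of joint turntable between -0.6 and -0.45 rad) or (y of post_holder in the frame of stage below 0 m and value of joint turntable between 0.45 and 0.6 rad)) and velocity of joint turntable between -0.05 and 0.05 rad/s and horizontal distance between mirror_mount and turntable_top below 0.015 m and angle between the x axis of mirror_mount and the x axis of turntable_top, either way round below 0.25 rad and angle between mirror_mount's own z axis and vertical below 0.15 rad and distance of each of post_holder, objective from where it was at the start of the episode below 0.015 m); the robot touches nothing.
It fails at once if the mirror mount is touched by the robot, shifted or lifted (contact force between mirror_mount and the arm above 1 N or contact force between mirror_mount and the fingers above 1 N or distance of mirror_mount from where it was at the start of the episode above 0.02 m).
It fails at once if the post holder or the objective is shifted, lifted or knocked over (distance of any of post_holder, objective from where it was at the start of the episode above 0.02 m or angle between any of post_holder, objective's own z axis and vertical above 0.3 rad).
It also fails if it takes over 40 s, if anything falls off the work surface, if the arm or the gripper's body presses on something with over 40 N, if the wrist force passes 120 N, or if a joint passes its speed limit or range.

ROBOT

A 7-joint arm with a two-finger parallel gripper is mounted at the origin on a cart in front of the work surface, level with it; the furniture and walls round the work are solid. World frame = base frame: x ahead of the robot, y to its left, z up, the work surface at z = 0. Lengths are in m, angles in rad, forces in N, time in s.
With the tool pointing down it reaches from about 0.425 to 0.825 m from the base axis. Payload 3.6 kg.
Tool frame: the origin (TCP) lies at the very end of the fingers, on their centre line; the grasp point (between the pads) lies 19 mm behind it (ctrl.grip_point_offset is the distance from the TCP to the grasp point, in m); z points along the fingers, y is the line along which they close (so a half turn about z gives the same grasp; the last joint's range is limited). The gripper opens to 93 mm and grips with 3 to 60 N. Pads are 15 mm wide; open, the fingers measure 128 mm over their backs; the gripper's body (75 mm by 188 mm) begins 65 mm behind the grasp point.
Start: joints at [-1.165, 0.615, -0.013, 1.423, 0.008, 1.103, -0.04], TCP at [0.272, 0.59, 0.219] pointing down, gripper open.
Joint ranges: [-3.12, 3.12], [-0.3, 2.06], [-1.34, 1.32], [0.26, 2.42], [-1.36, 4.5], [0.01, 1.98], [-2.84, 2.84]. Speed limits (rad/s): [2.79, 2.79, 3.14, 3.14, 3.14, 3.14, 3.14].

INTERFACE

Orientations are given as a unit quaternion [x, y, z, w].
In Python, from cell import ctrl, imaging, ticket, outline_of, place_of gives the robot as it stands. The module is installed in compiled form; this text tells all that it offers.
- The arm moves only by the shell command python3 -m pendant 'ROWS' [FORCE]. ROWS is JSON, a list of rows, each an object with "linear": the shift along the tool's x, y, z in units of 40 mm (1.0 is 40 mm), a list of three; "rot": the turn, a rotation vector about the tool's x, y, z in rad, a list of three; "hand": the closure, from -1 (fully open) to 1 (shut), so that 0 is half open. A call has 1 to 8 rows; each row is the pose to reach, as a shift and turn from the pose commanded when the call began, along the tool's axes at that moment; what a row does not reach only later rows make up. A row lasts 1/12 s, in which the tool goes at most 41.7 mm and 7.16 degrees, less where a joint would pass 70% of its speed; a pose out of reach is approached as far as the arm can. A call with a gripper value outside its range is refused whole. The fingers move at their own pace and stop on an object; FORCE is the grip in N (left out, the last holds). Time passes only in rows, so rows that repeat a pose let the fingers close. It gives the time, the measured TCP pose, the force, the opening and the grip force at its end, in the units of the state.
- ctrl.state(): the state, without advancing time (a new reading comes with each control period).
- imaging.get_image(name): name is "side" or "top"; returns a dict with "color" (420x560x3 uint8, red, green, blue), "fx", "fy", "cx", "cy" (pixels), "R" (3x3) and "t" (3): a world point X has camera coordinates R X + t. Camera axes: x right, y down, z forward; pixel columns grow to the right and rows downward; lengths in m; the calibration is good to about 2 mm. A picture is of the moment at which its call begins. There is no depth.
- ticket.close_job(): hands the job in; it is judged then, once.
Trained networks look in the newest picture that a camera, given by its name, has taken for a name from the list of things; names that differ only in an ending like _2 or _b are one class to them, and where a whole thing is asked for, a point or a joint stands for the part that bears it (a point fixed in the world has none). Each returns a list of dicts, best first, with "p" (0 to 1); they miss things now and then, are a little off and sometimes report something else, mostly with a low value. They report only what shows in the picture. A call takes as long as a camera call. They do not tell look-alikes from the thing itself.
- outline_of(camera, name): "mask" (420x560 bool, what is visible of it) and "centre" ([column, row] in pixels, amid what is visible of it).
- place_of(camera, name): "centre" ([column, row] in pixels: a listed point, or the origin of a listed thing).
The state is a dict: "time": time; "joint_positions": joint angles; "qvel": joint speeds; "tau": joint torques, N m; "ee_pos": TCP position; "tcp_rot": TCP orientation; "contact_force": force on the tool from outside, world axes, zero at the start; "torque": the same for the moment, N m; "width": finger opening in m; "finger_force": force on a finger pad.
Only numpy, scipy, OpenCV 4.12 (cv2) and the standard library are available. Lean on these libraries where they do the work, as an engineer would, in place of code of your own. Each camera call takes 0.05 s, during which the arm holds its last target. There are 200 camera calls.

## Working session

There is one attempt and no reset: what is moved stays moved. The work goes in short steps, Python scripts to look and compute and a shell command to move; the robot and the scene stay as the last step left them, time stands still between calls to the robot, and variables do not carry over. Pictures are saved under pics/ and viewed, at most 10 in all, crops included, and the job is handed in when it is done.

```bash
mkdir -p pics
cat > h.py <<'E'
import numpy as np, cv2
from cell import ctrl, imaging, ticket, outline_of, place_of
def cam(n):
    return imaging.get_image(n)
def back(im,px,z):
    R=np.array(im["R"]);t=np.array(im["t"])
    d=R.T@np.array([(px[0]-im["cx"])/im["fx"],(px[1]-im["cy"])/im["fy"],1]);o=-R.T@t
    return o+d*(z-o[2])/d[2]
def tri(obs):
    A=[];b=[]
    for im,px in obs:
        R=np.array(im["R"]);t=np.array(im["t"])
        d=R.T@np.array([(px[0]-im["cx"])/im["fx"],(px[1]-im["cy"])/im["fy"],1]);d/=np.linalg.norm(d);o=-R.T@t
        P=np.eye(3)-np.outer(d,d);A.append(P);b.append(P@o)
    return np.linalg.solve(sum(A),sum(b))
E
python3 - <<'E'
from h import *
ims={n:cam(n) for n in("side","top")}
for n in ims: cv2.imwrite(f"pics/{n}0.png",ims[n]["color"][:,:,::-1])
for k in("stage","button_top","turntable_top","mirror_mount","post_holder","objective"):
    o={}
    for n in ims:
        r=place_of(n,k); print(k,n,[(round(x["p"],2),np.round(x["centre"],1).tolist()) for x in r[:3]])
        if r:o[n]=r[0]["centre"]
    if len(o)==2: print("  tri",tri([(ims[n],o[n]) for n in o]).round(4))
print({n:(-np.array(ims[n]["R"]).T@ims[n]["t"]).round(3) for n in ims})
s=ctrl.state();print(s["time"],s["ee_pos"],s["tcp_rot"],s["width"],s["contact_force"])
E
```

```text
stage side []
stage top [(0.64, [310.5, 203.5])]
button_top side [(0.45, [315.1, 197.9])]
button_top top [(0.5, [303.9, 248.0])]
  tri [ 0.4904 -0.2328  0.084 ]
turntable_top side [(0.96, [268.5, 199.2])]
turntable_top top [(0.96, [314.6, 200.5])]
  tri [ 0.59   -0.2587  0.0581]
mirror_mount side [(0.89, [268.8, 199.5])]
mirror_mount top [(0.81, [309.0, 200.1])]
  tri [ 0.5886 -0.2466  0.0643]
post_holder side [(0.94, [178.0, 224.7]), (0.62, [308.4, 193.5]), (0.6, [193.4, 201.8])]
post_holder top [(0.62, [364.8, 298.7]), (0.56, [369.7, 230.5]), (0.53, [295.6, 124.5])]
  tri [ 0.5665 -0.2531  0.0787]
objective side [(0.94, [263.5, 258.5]), (0.51, [270.0, 200.1])]
objective top [(0.59, [247.9, 213.1])]
  tri [ 0.5695 -0.1128  0.0143]
{'side': array([0.405, 0.661, 0.568]), 'top': array([ 0.48 , -0.178,  1.102])}
0.7 [0.27198158 0.5903352  0.21864873] [ 2.14180064e-01  9.76794195e-01 -1.49621881e-05 -1.68549571e-05] 0.09286008404444601 [0.497918   0.34944255 0.58818399]
```

View pics/side0.png

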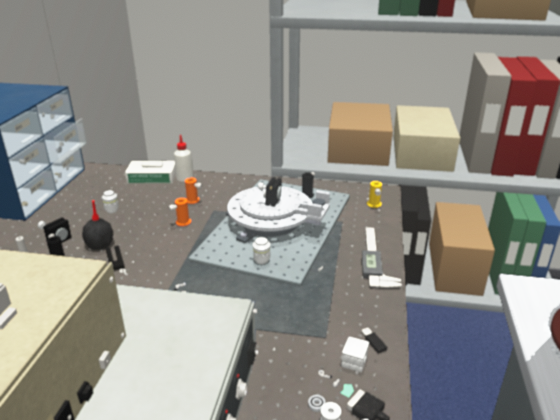

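View pics/top0.png

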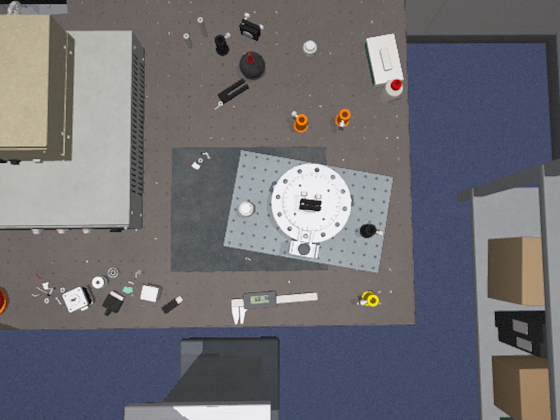

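The top view has up = +x and right = -y. The black post holder at (368,230) is right of the turntable, on stage -y. The objective is at (246,208) and the button at about (304,248). The swing is therefore positive, to the right. Next I'll measure more finely.

Run:
```python
from h import *
im=cam("top");c=im["color"]
cv2.imwrite("pics/topz.png",cv2.resize(c[150:270,235:395],None,fx=5,fy=5,interpolation=cv2.INTER_CUBIC)[:,:,::-1])
B=[];T=[]
for k in("button_top","turntable_top","mirror_mount","post_holder","objective"):
    r=place_of("top",k); print(k,[(round(x["p"],2),np.round(x["centre"],1).tolist()) for x in r[:4]])
    z={"button_top":.078,"turntable_top":.06,"mirror_mount":.06}.get(k,.01)
    for x in r[:4]: print("   ",back(im,x["centre"],z).round(4))
s=cam("side");cv2.imwrite("pics/sidez.png",cv2.resize(s["color"][160:270,210:350],None,fx=5,fy=5,interpolation=cv2.INTER_CUBIC)[:,:,::-1])
for k,z in(("turntable_top",.06),("button_top",.078),("objective",.01),("mirror_mount",.06)):
    for x in place_of("side",k)[:3]:print("side",k,x["p"],np.round(x["centre"],1),back(s,x["centre"],z).round(4))
```

```text
button_top [(0.47, [303.5, 248.9])]
    [ 0.4857 -0.2326  0.078 ]
turntable_top [(0.98, [314.3, 202.5])]
    [ 0.5845 -0.258   0.06  ]
mirror_mount [(0.88, [310.6, 200.2])]
    [ 0.5896 -0.2502  0.06  ]
post_holder [(0.8, [366.3, 229.5]), (0.71, [344.3, 122.0]), (0.56, [369.5, 298.4]), (0.49, [296.1, 126.9])]
    [ 0.5278 -0.3774  0.01  ]
    [ 0.7731 -0.3331  0.01  ]
    [ 0.3753 -0.3808  0.01  ]
    [ 0.7624 -0.2232  0.01  ]
objective [(0.44, [245.9, 211.3])]
    [ 0.5712 -0.1086  0.01  ]
side turntable_top 0.89 [270.8 199.9] [ 0.585  -0.2532  0.06  ]
side objective 0.95 [260.3 256.7] [ 0.5806 -0.1234  0.01  ]
side mirror_mount 0.68 [272.4 202.6] [ 0.5798 -0.2427  0.06  ]
```

View pics/topz.png

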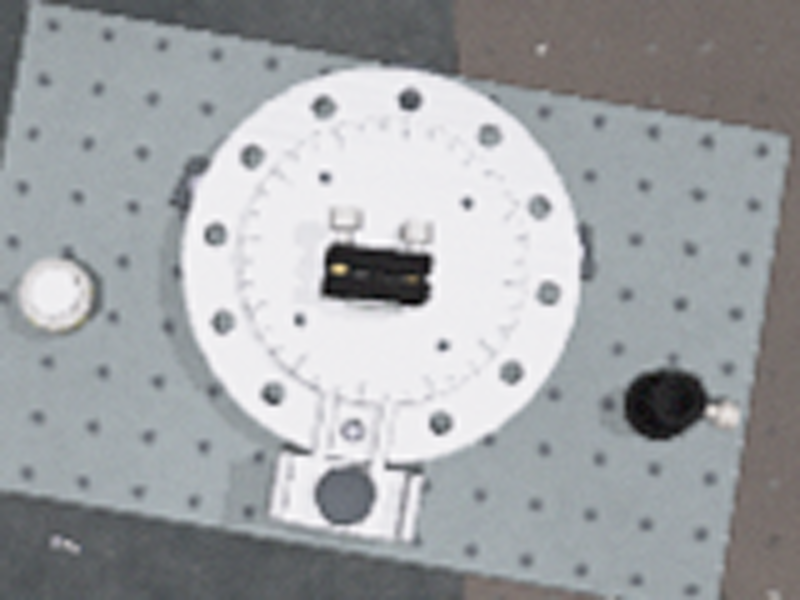

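View pics/sidez.png

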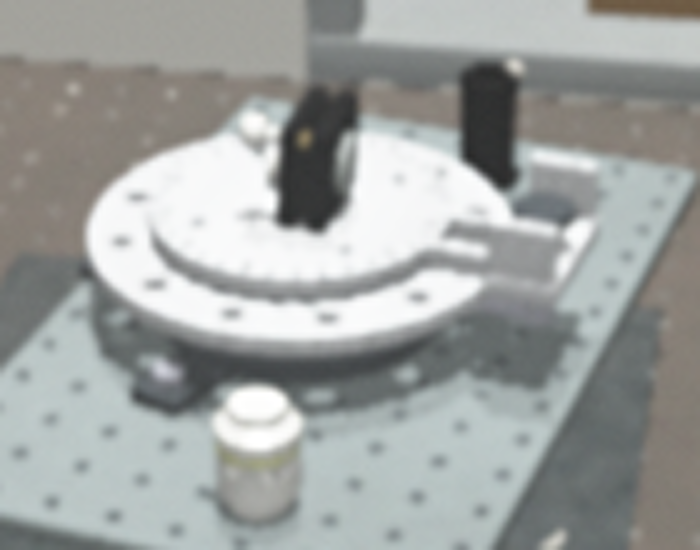

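Top crop: the cap is at (345,494), i.e. full-image px (303.6,248.4). The opposite ring holes average to a centre at crop (381.6,263.8). The button hole, mirrored from (410,100), is at (353,428). The next hole on the post-holder side is at (441,422).

Run:
```python
from h import *
im=cam("top")
px=lambda x,y:(235+x/5-.4,150+y/5-.4)
C=back(im,px(381.6,263.8),.048);B=back(im,px(345,494),.078)
H={}
ang=[]
for i,(x,y) in enumerate([(353,428),(441,422),(512,372),(548,293),(540,206),(489,135),(410,100),(323,107),(252,156),(215,234),(223,321),(273,392)]):
    h=back(im,px(x,y),.048)-C; a=np.arctan2(h[1],h[0]); ang.append((a-i*np.pi/6)%(2*np.pi)); print(np.hypot(h[0],h[1]).round(4),end=" ")
a=np.mean(ang); print("\nC",C.round(4),"B",B.round(4),np.linalg.norm((B-C)[:2]).round(4),"ang B",np.degrees(np.arctan2(*(B-C)[1::-1])), "holes",np.degrees(a))
for d in(0,15,30,32):
    t=a+np.radians(d); print(d,(C[:2]+.102*np.array([np.cos(t),np.sin(t)])).round(4))
```

```text
0.0722 0.073 0.0731 0.0732 0.0735 0.0734 0.0728 0.073 0.0732 0.0733 0.073 0.0728 
C [ 0.5861 -0.2516  0.048 ] B [ 0.4867 -0.2328  0.078 ] 0.1012 ang B 169.2788655864894 holes 169.44779826638012
0 [ 0.4859 -0.2329]
15 [ 0.4844 -0.2595]
30 [ 0.4899 -0.2856]
32 [ 0.4912 -0.2889]
```

Run:
```python
from h import *
t=cam("top");s=cam("side")
print(tri([(t,(143,228)),(s,(255,304))]),tri([(t,(68,158)),(s,(118,288))]))
```

```text
[0.53602307 0.09950517 0.08658976] [0.66710345 0.21640294 0.18673841]
```

```bash
python3 -m pendant '[{"linear":[0,0,-1],"rot":[0,0,0],"hand":1},{"linear":[0,0,-2],"rot":[0,0,0],"hand":1},{"linear":[0,0,-2.5],"rot":[0,0,0],"hand":1},{"linear":[-1.56,-1.15,-2.5],"rot":[0,0,0.12],"hand":1},{"linear":[-3.12,-2.3,-2.5],"rot":[0,0,0.24],"hand":1},{"linear":[-4.68,-3.45,-2.5],"rot":[0,0,0.36],"hand":1},{"linear":[-6.24,-4.6,-2.5],"rot":[0,0,0.48],"hand":1},{"linear":[-7.8,-5.75,-2.5],"rot":[0,0,0.6],"hand":1}]'
python3 - <<'E'
from h import *
from scipy.spatial.transform import Rotation as R
s=ctrl.state();r=R.from_quat(s["tcp_rot"]).as_matrix();p=np.array(s["ee_pos"])
d=np.array([.4859,-.2329,.14])-p
print(r.round(3),s["joint_positions"],(r.T@d/.04).round(2),"y ang",np.degrees(np.arctan2(r[1,1],r[0,1])))
E
```

```text
time: 2.07
ee_pos: [0.3732, 0.406, 0.319]
tcp_rot: [0.496, 0.868, 0.0, -0.0]
contact_force: [0.4, 0.2, -0.5]
width: 0.0446
finger_force: 0.0
[[-0.508  0.861  0.   ]
 [ 0.861  0.508  0.001]
 [ 0.     0.001 -1.   ]] [-0.97784051  0.37803601  0.16436763  1.55475613 -0.06468032  1.21345334
 -0.26896139] [-15.19  -5.7    4.47] y ang 30.556903798655767
```

```bash
python3 -m pendant '[{"linear":[-1,-0.2,0],"rot":[0,0,0.05],"hand":1},{"linear":[-2,-0.4,0],"rot":[0,0,0.1],"hand":1},{"linear":[-3,-0.6,0],"rot":[0,0,0.15],"hand":1},{"linear":[-4,-0.8,0],"rot":[0,0,0.2],"hand":1},{"linear":[-5,-1,0],"rot":[0,0,0.25],"hand":1},{"linear":[-6,-1.2,0],"rot":[0,0,0.3],"hand":1},{"linear":[-7,-1.4,0],"rot":[0,0,0.35],"hand":1},{"linear":[-7.9,-1.6,0],"rot":[0,0,0.38],"hand":1}]'
cat > n.py <<'E'
from h import *
import sys
from scipy.spatial.transform import Rotation as R
def rel(target,ang):
    s=ctrl.state();r=R.from_quat(s["tcp_rot"]).as_matrix();p=np.array(s["ee_pos"])
    y=np.degrees(np.arctan2(r[1,1],r[0,1]))
    print(np.round(p,4),"tool x",r[:,0].round(3),"y",r[:,1].round(3),"lin",(r.T@(np.array(target)-p)/.04).round(3),"rotz",np.radians(y-ang).round(3),"F",np.round(s["contact_force"],1),"w",s["width"])
if __name__=="__main__": rel([float(v) for v in sys.argv[1:4]],float(sys.argv[4]))
E
python3 n.py .4859 -.2329 .14 -10.6
```

```text
time: 2.73
ee_pos: [0.4804, 0.1012, 0.3191]
tcp_rot: [0.65, 0.76, 0.0, 0.0]
contact_force: [0.7, 0.5, -0.7]
width: 0.0004
finger_force: 0.0
[0.4804 0.1012 0.3191] tool x [-0.155  0.988 -0.   ] y [0.988 0.155 0.001] lin [-8.272 -1.165  4.479] rotz 0.341 F [ 0.7  0.5 -0.7] w 0.00043183876062015305
```

Next, over the button, first at z 0.32 and then down to 0.14.

```bash
python3 -m pendant '[{"linear":[-1,-0.14,0],"rot":[0,0,0.05],"hand":1},{"linear":[-2,-0.28,0],"rot":[0,0,0.1],"hand":1},{"linear":[-3,-0.42,0],"rot":[0,0,0.15],"hand":1},{"linear":[-4,-0.56,0],"rot":[0,0,0.2],"hand":1},{"linear":[-5,-0.7,0],"rot":[0,0,0.25],"hand":1},{"linear":[-6,-0.85,0],"rot":[0,0,0.3],"hand":1},{"linear":[-7,-1,0],"rot":[0,0,0.34],"hand":1},{"linear":[-8,-1.15,0],"rot":[0,0,0.34],"hand":1}]'; python3 -m pendant '[{"linear":[-0.27,0,0.5],"rot":[0,0,0],"hand":1},{"linear":[-0.27,0,1.4],"rot":[0,0,0],"hand":1},{"linear":[-0.27,0,2.3],"rot":[0,0,0],"hand":1},{"linear":[-0.27,0,3.2],"rot":[0,0,0],"hand":1},{"linear":[-0.27,0,4],"rot":[0,0,0],"hand":1},{"linear":[-0.27,0,4.5],"rot":[0,0,0],"hand":1},{"linear":[-0.27,0,4.5],"rot":[0,0,0],"hand":1}]'
python3 n.py .4859 -.2329 .082 -10.6
```

```text
time: 3.4
ee_pos: [0.485, -0.2211, 0.319]
tcp_rot: [0.768, 0.64, 0.0, 0.0]
contact_force: [1.6, 1.4, -0.1]
width: 0.0007
finger_force: 0.0
time: 3.98
ee_pos: [0.4805, -0.2281, 0.1346]
tcp_rot: [0.768, 0.64, -0.002, -0.004]
contact_force: [-0.3, -0.0, 0.2]
width: 0.0003
finger_force: 0.0
[ 0.4805 -0.2281  0.1346] tool x [0.18  0.984 0.002] y [ 0.984 -0.18  -0.009] lin [-0.098  0.166  1.313] rotz 0.004 F [-0.3 -0.   0.2] w 0.00031414467141530945
```

```bash
python3 -m pendant '[{"linear":[0,0,0],"rot":[0,0,0],"hand":1},{"linear":[0,0,0],"rot":[0,0,0],"hand":1},{"linear":[0,0,0],"rot":[0,0,0],"hand":1}]'
python3 n.py .4859 -.2329 .09 -10.6
python3 - <<'E'
from h import *
im=cam("top");cv2.imwrite("pics/t2.png",cv2.resize(im["color"][150:310,235:395],None,fx=3.7,fy=3.7)[:,:,::-1])
E
```

```text
time: 4.23
ee_pos: [0.4845, -0.2309, 0.1406]
tcp_rot: [0.768, 0.64, 0.001, 0.002]
contact_force: [-0.0, -0.5, 1.0]
width: 0.0004
finger_force: 0.0
[ 0.4845 -0.2309  0.1406] tool x [ 0.18   0.984 -0.001] y [ 0.984 -0.18   0.004] lin [-0.042  0.04   1.265] rotz 0.004 F [-0.  -0.5  1. ] w 0.00039589565543849813
```

View pics/t2.png

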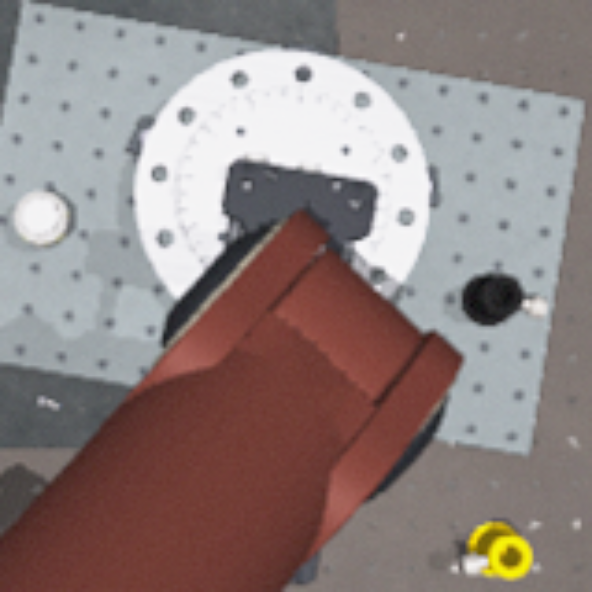

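The arm covers the button at crop (270,350), and the gripper body is centred radially over it. I'll descend to just above the cap.

```bash
python3 -m pendant '[{"linear":[-0.04,0.03,0.4],"rot":[0,0,0],"hand":1},{"linear":[-0.04,0.03,0.8],"rot":[0,0,0],"hand":1},{"linear":[-0.04,0.03,1.1],"rot":[0,0,0],"hand":1},{"linear":[-0.04,0.03,1.25],"rot":[0,0,0],"hand":1},{"linear":[-0.04,0.03,1.25],"rot":[0,0,0],"hand":1},{"linear":[-0.04,0.03,1.25],"rot":[0,0,0],"hand":1}]'
python3 n.py .4859 -.2329 .067 -10.6
python3 - <<'E'
from h import *
im=cam("side");cv2.imwrite("pics/s2.png",cv2.resize(im["color"][140:260,220:350],None,fx=5,fy=5,interpolation=cv2.INTER_CUBIC)[:,:,::-1])
E
```

```text
time: 4.78
ee_pos: [0.4846, -0.2321, 0.0894]
tcp_rot: [0.768, 0.64, 0.0, 0.001]
contact_force: [0.1, 0.5, 0.9]
width: 0.0009
finger_force: 0.0
[ 0.4846 -0.2321  0.0894] tool x [ 0.18   0.984 -0.   ] y [ 0.984 -0.18   0.001] lin [-0.012  0.035  0.561] rotz 0.004 F [0.1 0.5 0.9] w 0.0008613686030417013
```

View pics/s2.png

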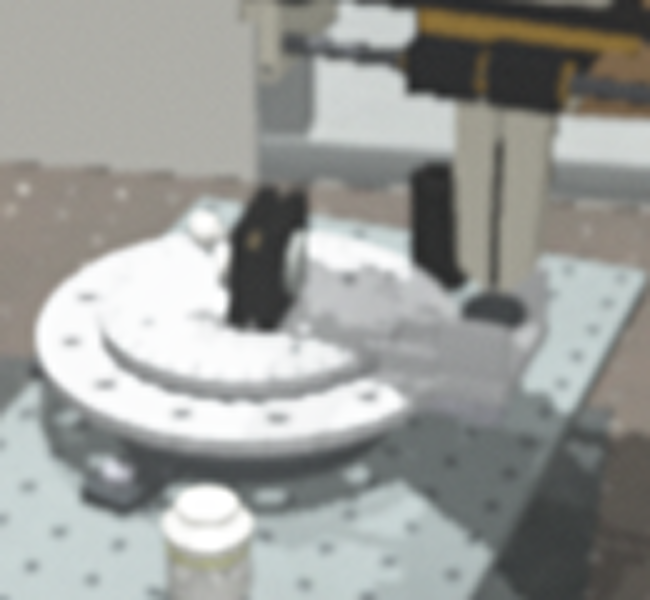

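The closed fingers stand right over the dark cap at crop (495,305), inside the guards, and the gripper body is well above the mirror. Now I'll press.

```bash
python3 -m pendant '[{"linear":[0,0.02,0.15],"rot":[0,0,0],"hand":1},{"linear":[0,0.02,0.3],"rot":[0,0,0],"hand":1},{"linear":[0,0.02,0.4],"rot":[0,0,0],"hand":1},{"linear":[0,0.02,0.5],"rot":[0,0,0],"hand":1},{"linear":[0,0.02,0.56],"rot":[0,0,0],"hand":1},{"linear":[0,0.02,0.56],"rot":[0,0,0],"hand":1},{"linear":[0,0.02,0.56],"rot":[0,0,0],"hand":1},{"linear":[0,0.02,0.56],"rot":[0,0,0],"hand":1}]'
python3 n.py .4859 -.2329 .066 -10.6
```

```text
time: 5.5
ee_pos: [0.4859, -0.2325, 0.0667]
tcp_rot: [0.768, 0.64, 0.001, 0.001]
contact_force: [1.7, -0.7, 5.0]
width: 0.0004
finger_force: 2.3
[ 0.4859 -0.2325  0.0667] tool x [ 0.18   0.984 -0.001] y [ 0.984 -0.18   0.002] lin [-0.01   0.001  0.019] rotz 0.004 F [ 1.7 -0.7  5. ] w 0.0004314471091102656
```

```bash
python3 -m pendant '[{"linear":[0,0,0.03],"rot":[0,0,0],"hand":1},{"linear":[-0.083,0.001,0.03],"rot":[0,0,-0.033],"hand":1},{"linear":[-0.167,0.005,0.03],"rot":[0,0,-0.065],"hand":1},{"linear":[-0.25,0.012,0.03],"rot":[0,0,-0.098],"hand":1},{"linear":[-0.333,0.022,0.03],"rot":[0,0,-0.131],"hand":1},{"linear":[-0.415,0.034,0.03],"rot":[0,0,-0.164],"hand":1},{"linear":[-0.498,0.049,0.03],"rot":[0,0,-0.196],"hand":1},{"linear":[-0.498,0.049,0.03],"rot":[0,0,-0.196],"hand":1}]'
python3 n.py .4899 -.2856 .066 19.4
cat > a.py <<'E'
from h import *
# table angle from cap outline in the side camera and mirror
import sys
im=cam("side")
cv2.imwrite(f"pics/{sys.argv[1]}.png",cv2.resize(im["color"][140:260,220:350],None,fx=5,fy=5,interpolation=cv2.INTER_CUBIC)[:,:,::-1])
E
python3 a.py s3
```

```text
time: 6.17
ee_pos: [0.4841, -0.2533, 0.0663]
tcp_rot: [0.702, 0.713, 0.0, 0.002]
contact_force: [-0.1, 0.2, 8.9]
width: -0.0
finger_force: 4.8
[ 0.4841 -0.2533  0.0663] tool x [-0.015  1.    -0.002] y [1.    0.015 0.003] lin [-0.81   0.133  0.008] rotz -0.323 F [-0.1  0.2  8.9] w -4.286981117613382e-05
```

View pics/s3.png

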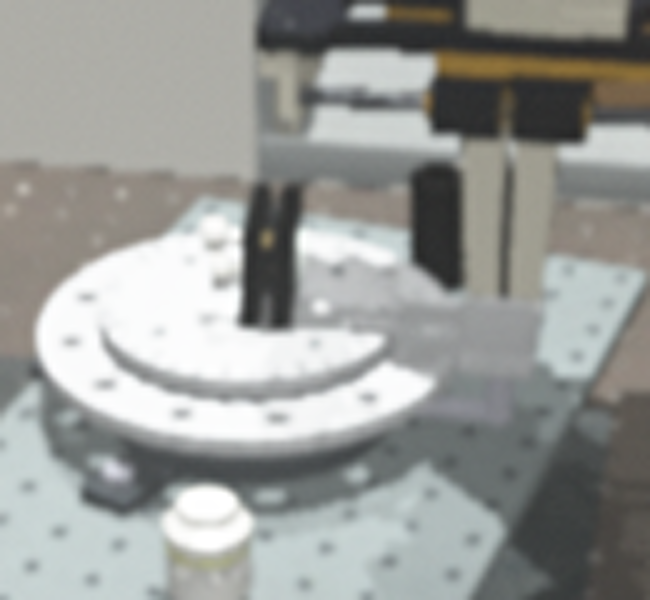

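The table and mirror are turning with the finger. I'll carry on along the rest of the arc.

```bash
python3 -m pendant '[{"linear":[-0.117,0.003,0],"rot":[0,0,-0.046],"hand":1},{"linear":[-0.234,0.011,0],"rot":[0,0,-0.092],"hand":1},{"linear":[-0.351,0.024,0],"rot":[0,0,-0.138],"hand":1},{"linear":[-0.467,0.043,0],"rot":[0,0,-0.184],"hand":1},{"linear":[-0.581,0.067,0],"rot":[0,0,-0.23],"hand":1},{"linear":[-0.695,0.096,0],"rot":[0,0,-0.276],"hand":1},{"linear":[-0.81,0.132,0],"rot":[0,0,-0.323],"hand":1},{"linear":[-0.81,0.132,0],"rot":[0,0,-0.323],"hand":1}]'
python3 -m pendant '[{"linear":[0,0,0],"rot":[0,0,0],"hand":1},{"linear":[0,0,0],"rot":[0,0,0],"hand":1}]' >/dev/null
python3 n.py .4899 -.2856 .066 19.4
python3 - <<'E'
from h import *
im=cam("top");cv2.imwrite("pics/t4.png",cv2.resize(im["color"][150:270,235:395],None,fx=5,fy=5,interpolation=cv2.INTER_CUBIC)[:,:,::-1])
E
```

```text
time: 6.88
ee_pos: [0.4898, -0.2858, 0.0662]
tcp_rot: [0.578, 0.816, -0.0, 0.002]
contact_force: [0.5, -0.0, 10.0]
width: 0.0006
finger_force: 4.9
[ 0.4896 -0.2854  0.0662] tool x [-0.331  0.944 -0.002] y [0.944 0.331 0.001] lin [-0.006  0.005  0.006] rotz -0.001 F [ 1.  -0.6  9.2] w 0.0007557983100721171
```

View pics/t4.png

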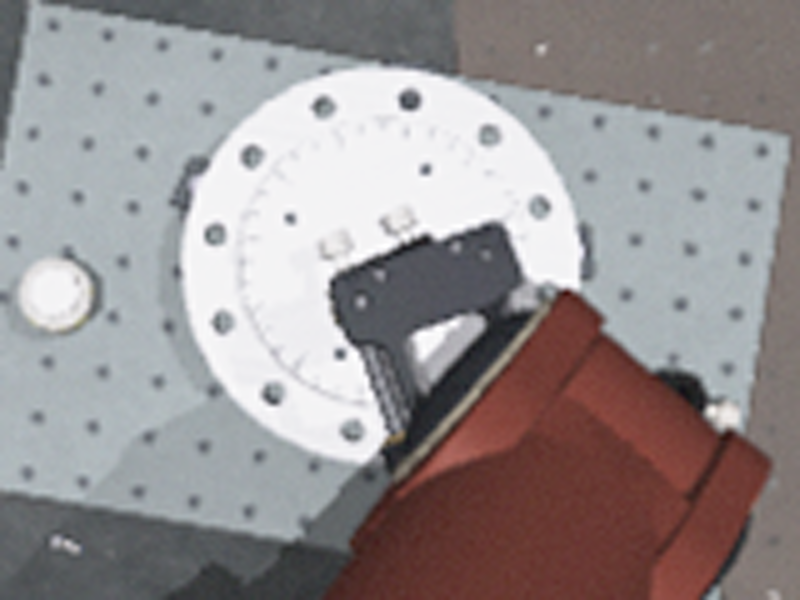

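The table's small holes moved from (467,203) to (425,169) and from (324,177) to (290,218), a turn of about 30.2°. It is on the hole, so I'll lift straight up.

```bash
python3 -m pendant '[{"linear":[0,0,-0.1],"rot":[0,0,0],"hand":1},{"linear":[0,0,-0.2],"rot":[0,0,0],"hand":1},{"linear":[0,0,-0.3],"rot":[0,0,0],"hand":1},{"linear":[0,0,-0.45],"rot":[0,0,0],"hand":1},{"linear":[0,0,-0.8],"rot":[0,0,0],"hand":1},{"linear":[0,0,-1.4],"rot":[0,0,0],"hand":1},{"linear":[0,0,-2.2],"rot":[0,0,0],"hand":1},{"linear":[0,0,-3],"rot":[0,0,0],"hand":1}]'
python3 -m pendant '[{"linear":[0,-0.5,-0.8],"rot":[0,0,0],"hand":1},{"linear":[0.5,-1,-1.6],"rot":[0,0,0],"hand":1},{"linear":[1.3,-1,-2.4],"rot":[0,0,0],"hand":1},{"linear":[2.2,-1,-2.5],"rot":[0,0,0],"hand":1},{"linear":[3.1,-1,-2.5],"rot":[0,0,0],"hand":1},{"linear":[4,-1,-2.5],"rot":[0,0,0],"hand":1},{"linear":[4.9,-1,-2.5],"rot":[0,0,0],"hand":1},{"linear":[4.9,-1,-2.5],"rot":[0,0,0],"hand":1}]'
python3 - <<'E'
from h import *
t=cam("top")["color"];s=cam("side")["color"]
a=cv2.resize(t[170:270,265:365],(400,400),interpolation=cv2.INTER_CUBIC);b=cv2.resize(s[150:250,230:330],(400,400),interpolation=cv2.INTER_CUBIC)
cv2.imwrite("pics/fin.png",np.hstack([a,b])[:,:,::-1])
E
```

```text
time: 7.77
ee_pos: [0.4866, -0.283, 0.1847]
tcp_rot: [0.578, 0.816, -0.001, -0.003]
contact_force: [0.6, -0.6, -0.2]
width: -0.0
finger_force: 0.0
time: 8.43
ee_pos: [0.3821, -0.1057, 0.284]
tcp_rot: [0.574, 0.819, 0.0, -0.004]
contact_force: [-0.7, 0.7, -0.1]
width: 0.0003
finger_force: 0.0
```

View pics/fin.png

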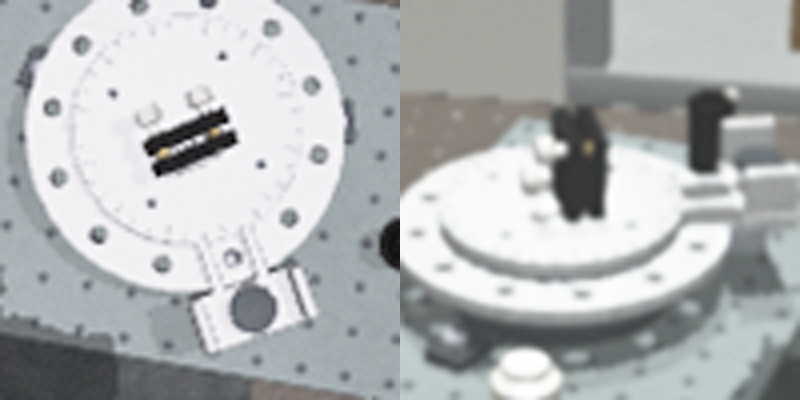

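Run:
```python
from h import *
t=cam("top");s=cam("side")
print("start",tri([(t,(303.6,248.4)),(s,(210+548/5-.4,160+210/5-.4))]).round(4))
print("now",tri([(t,(265+253/4-.4,170+307/4-.4)),(s,(230+358/4-.4,150+157/4-.4))]).round(4))
for z,n in((.078,"out"),(.071,"7 in")):
    X=np.array([.4899,-.2856,z]);
    for im in(t,s):
        c=np.array(im["R"])@X+im["t"];print(n,(im["fx"]*c[0]/c[2]+im["cx"]).round(1),(im["fy"]*c[1]/c[2]+im["cy"]).round(1))
c=s["color"][180:200,305:335];cv2.imwrite("pics/cap.png",cv2.resize(c,None,fx=20,fy=20,interpolation=cv2.INTER_NEAREST)[:,:,::-1])
```

```text
start [ 0.486  -0.233   0.0763]
now [ 0.4907 -0.2835  0.0779]
out 328.8 246.6
out 319.7 188.4
7 in 328.5 246.6
7 in 319.6 191.4
```

View pics/cap.png

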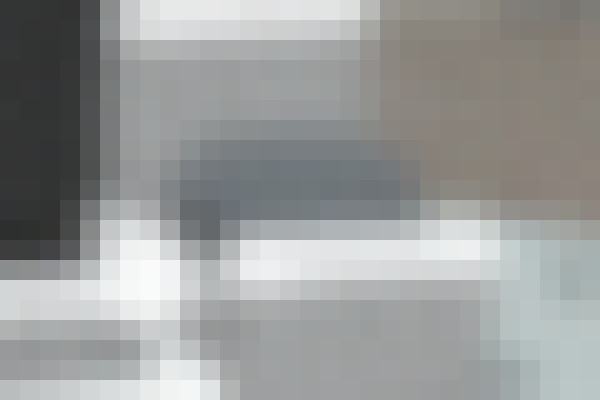

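The cap ellipse is centred at about row 188.5 of the side view. That matches fully out (188.4), not 7 mm in (191.4), and it triangulates to z = 0.078. The pin is home, so I'm handing in.

```bash
python3 -c "
from cell import ticket
print(ticket.close_job())"
```

```text
the job is handed in; nothing more can be done
None
```

I turned the turntable one hole (about 30°) towards the post holder and handed the job in; the last pictures show the button fully out in its new hole and the mirror upright and turned with the table, but the hand-in returned no verdict.

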